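# Put the adjusting drivers back in the sleeve stand

## Task

Move the three adjusting drivers from the leaning rack to the upright stand: drop each one tip-down into a sleeve of its own until it rests on the sleeve's floor. The long driver must go in a tall sleeve; a short driver may go in any sleeve, but leave a tall one free for the long driver. One sleeve is already taken by the brush: leave the brush in it, and do not disturb the meter, the wire spool or the circuit board.

Things in the scene. Friction and masses are not known exactly. Their poses are not given: they have to be found in the camera images.
- long_driver: black round-handled adjusting driver, 15 mm diameter, 175 mm long, the lowest 22 mm tapering to a 4 mm steel tip; 50 g. Origin at the very tip, z runs up the axis to the butt. Starts tip-down in one of the rack's three bores, leaning about 35 degrees from vertical with the rack (about 100 mm sticks out).
- short_driver_1: black round-handled adjusting driver, 15 mm diameter, 135 mm long, the lowest 22 mm tapering to a 4 mm steel tip; 50 g. Origin at the very tip, z runs up the axis to the butt. Starts tip-down in one of the rack's three bores, leaning about 35 degrees from vertical with the rack (about 60 mm sticks out). The two short drivers are alike.
- short_driver_2: black round-handled adjusting driver, 15 mm diameter, 135 mm long, the lowest 22 mm tapering to a 4 mm steel tip; 50 g. Origin at the very tip, z runs up the axis to the butt. Starts tip-down in one of the rack's three bores, leaning about 35 degrees from vertical with the rack (about 60 mm sticks out). The two short drivers are alike.
- long_driver_tip (a point): the very tip of long_driver.
- long_driver_top (a point): centre of the butt end (top) of long_driver.
- short_driver_1_tip (a point): the very tip of short_driver_1.
- short_driver_1_top (a point): centre of the butt end (top) of short_driver_1.
- short_driver_2_tip (a point): the very tip of short_driver_2.
- short_driver_2_top (a point): centre of the butt end (top) of short_driver_2.
- rack: fixed parking rack: plywood foot 100 x 210 x 10 mm, wooden cheeks at y = +-99 mm to 70 mm high; between them a white block 44 x 184 x 80 mm leaning 0.6 rad from vertical toward its -x, top edge 102 mm up. Three square bores in its leaning top, 18 mm wide, 75 mm deep along the lean, at y = -64, 0, +64 mm. Origin under the foot's centre, z up.
- stand: sleeve stand, fixed: dark steel base plate 150 x 150 x 10 mm carrying four upright square aluminium sleeves at x, y = +-36 mm. Which sleeve stands at which corner varies, and the brush stands in one of them. Origin under the plate's centre, on the bench; z up.
- tall_sleeve_1: upright square sleeve, 28 mm outside, 20 mm inside, 90 mm tall, open at the top, floor 4 mm thick. Origin under its centre, on the base plate (10 mm above the bench); axes along its sides, z up.
- tall_sleeve_1_floor (a point): centre of the inner floor of tall_sleeve_1, 14 mm above the bench.
- tall_sleeve_2: upright square sleeve, 28 mm outside, 20 mm inside, 90 mm tall, open at the top, floor 4 mm thick. Origin under its centre, on the base plate (10 mm above the bench); axes along its sides, z up.
- tall_sleeve_2_floor (a point): centre of the inner floor of tall_sleeve_2, 14 mm above the bench.
- short_sleeve_1: upright square sleeve, 28 mm outside, 20 mm inside, 60 mm tall, open at the top, floor 4 mm thick. Origin under its centre, on the base plate (10 mm above the bench); axes along its sides, z up.
- short_sleeve_1_floor (a point): centre of the inner floor of short_sleeve_1, 14 mm above the bench.
- short_sleeve_2: upright square sleeve, 28 mm outside, 20 mm inside, 60 mm tall, open at the top, floor 4 mm thick. Origin under its centre, on the base plate (10 mm above the bench); axes along its sides, z up.
- short_sleeve_2_floor (a point): centre of the inner floor of short_sleeve_2, 14 mm above the bench.
- brush: bystander: small brush standing handle-down in one of the four sleeves: wooden handle 12 mm diameter, 149 mm long in all, black head at the top. Origin at the handle's lower end, z up the axis. To be left there.
- meter: bystander: white bench meter with dark display, 60 x 85 x 95 mm high, 0.9 kg, loose on the bench between rack and stand. Origin under its centre. To be left alone.
- spool: bystander: grey wire spool, 60 mm diameter, 40 mm high, upright on the bench. Origin under its centre. To be left alone.
- board: bystander: wooden carrier 50 x 75 mm with a green circuit board, 25 mm high in all, loose on the bench. Origin under its centre. To be left alone.

How it is judged:
By the outcome, as a careful person would: the job done as asked, in the order asked, and still so for the second after the job is handed in, with the robot touching nothing.
It also fails if it takes over 72 s, if anything falls off the work surface, if the arm or the gripper's body presses on something with over 40 N, if the wrist force passes 120 N, or if a joint passes its speed limit or range.

## Robot

A 6-joint arm with a two-finger parallel gripper is mounted at the origin on the work surface. World frame = base frame: x ahead of the robot, y to its left, z up, the work surface at z = 0. Lengths are in mm, angles in rad, forces in N, time in s.
With the tool pointing down it reaches from about 275 to 1000 mm from the base axis. Payload 8.4 kg.
Tool frame: the origin (TCP) lies on the centre line of the jaws, within the pads' length; the fingertips stand 25 mm ahead of it and the grasp point (between the pads) lies 6 mm ahead of it; z points along the fingers, x is the direction in which the jaws open and shut, and the axes are right-handed (so a half turn about z gives the same grasp; the last joint's range is limited). The gripper opens to 85 mm and grips with 20 to 120 N. Pads are 22 mm wide; open, the fingers measure 114 mm over their backs; the gripper's body (76 mm by 85 mm) begins 54 mm behind the grasp point. The pads swing forward as they close: fully open they stand 13 mm farther back than shut.
Start: joints at [-1.152, 0.353, 1.633, -0, 1.155, -0.002], TCP at [255.306, -570.48, 256.281] pointing down, gripper open.
Joint ranges: [-2.63, 2.63], [-0.92, 2.1], [0.06, 2.66], [-1.3, 4.44], [0, 2.69], [-3.02, 3.02]. Speed limits (rad/s): [2.22, 2.22, 2.79, 3.14, 3.14, 3.14].

## Interface

Orientations are given as [roll, pitch, yaw] about the fixed x, y, z axes, in that order (R = Rz(yaw) Ry(pitch) Rx(roll)).
In Python, from rig import r gives the robot as it stands. The module is installed in compiled form; this text tells all that it offers.
- The arm moves only by the tool jog_arm, never from a script. Its argument "deltas" is a list of rows, each an object with "gripper": the gripper command: -1 is fully open, 1 is shut, values between are in proportion; "translation": the shift along the world's x, y, z in units of 10 cm (1.0 is 10 cm), a list of three; "dr": the turn, a rotation vector about the world's x, y, z in units of pi/2 rad (1.0 is pi/2 rad), a list of three. In form: [{"gripper": gripper, "translation": [x, y, z], "dr": [wx, wy, wz]}, ...]. A call has 1 to 12 rows; each row shifts and turns the commanded pose from where the row before left it; what a row does not reach is not made up. A row lasts 1/12 s, in which the tool goes at most 41.7 mm and 7.16 degrees, less where a joint would pass 70% of its speed; a pose out of reach is approached as far as the arm can. A call with a number of a shift or a turn outside -1 to 1 is refused whole. A call with a gripper value outside its range is refused whole. The fingers move at their own pace and stop on an object; "squeeze" is the grip in N (left out, the last holds). Time passes only in rows, so rows that do not move let the fingers close. It gives the time, the measured TCP pose, the force and the opening at its end, in the units of the state.
- r.sense(): the state, without advancing time (a new reading comes with each control period).
- r.grab_frame(name): name is "side" or "top" or "wrist"; returns the picture (384x512x3 uint8, blue, green, red); there is no depth.
- r.calibration(name): a dict with "mtx" (3x3 intrinsics, pixels), "world_from_camera" (4x4, takes a point from camera to world coordinates). Camera axes: x right, y down, z forward; pixel columns grow to the right and rows downward; lengths in mm; the calibration is good to about 2 mm. A picture is of the moment at which its call begins: read the wrist's pose just before it. calibration takes no time and is no camera call; for the wrist camera it gives the pose at the moment of the call.
- r.sign_off(): hands the job in, once; it reports no verdict.
The state is a dict: "clock": time; "qpos": joint angles; "qvel": joint speeds; "joint_efforts": joint torques, N m; "eef_pos": TCP position; "tcp_rot": TCP orientation; "contact_force": force on the tool from outside, world axes, zero at the start; "wrist_torque": the same for the moment, N m; "opening": opening from 0.0 (shut) to 1.0 (fully open).
Only numpy, scipy, OpenCV 4.12 (cv2) and the standard library are available. Lean on these libraries where they do the work, as an engineer would, in place of code of your own. Each camera call takes 0.05 s, during which the arm holds its last target. There are 200 camera calls.

## Working session

There is one attempt and no reset: what is moved stays moved. The work goes in short steps, Python scripts to look and compute and a tool call to move; the robot and the scene stay as the last step left them, time stands still between calls to the robot, and variables do not carry over. Pictures are saved under pics/ and viewed, about 8 in all and at most 12, crops included, and the job is handed in when it is done.

Besides the shell and the picture viewer there is one more tool, called after "Request:" by a JSON object that holds its "name" and its "arguments", one argument or row to a line. jog_arm: Moves the arm, as the interface text tells. Shifts and turns lie within -1 to 1; 1 stands for 10 cm of shift or pi/2 rad of turn. Its arguments: {"type":"object","properties":{"deltas":{"type":"array"},"squeeze":{"type":"number"}},"required":["deltas"]}

```bash
mkdir -p pics
python3 - <<'E'
from rig import r
import cv2,numpy as np
print(r.sense())
for n in("side","top"):
    f=r.grab_frame(n); cv2.imwrite(f"pics/{n}0.png",f); c=r.calibration(n); print(n,np.round(c["mtx"],1).tolist(),np.round(c["world_from_camera"],3).tolist())
a=[cv2.imread(f"pics/{n}0.png") for n in("side","top")]
for n,i in zip(("side","top"),a): cv2.imwrite(f"pics/{n}0b.png",cv2.resize(i,(800,600),interpolation=cv2.INTER_CUBIC))
E
```

```text
{'clock': 0.0, 'qpos': array([-1.15239138e+00,  3.53624343e-01,  1.63412987e+00,  9.30884918e-06,
        1.15522529e+00, -2.40574718e-03]), 'qvel': array([-0.00161044, -0.0012641 ,  0.00072537,  0.00113794, -0.00087823,
        0.00010824]), 'joint_efforts': array([ 9.14832508e-04, -6.05247331e+01, -3.42060828e+01,  2.28018948e-06,
        9.48176341e-03, -2.86255329e-05]), 'eef_pos': array([ 255.13077783, -570.06651386,  255.57836089]), 'tcp_rot': array([-3.14158081e+00,  1.38682320e-03, -1.14998939e+00]), 'contact_force': array([ 0.2701787 ,  0.32501295, -0.56456003]), 'wrist_torque': array([-0.01069015,  0.00911922,  0.01032694]), 'opening': 1.000792704389723}
side [[408.9, 0.0, 255.9], [0.0, 408.9, 189.6], [0.0, 0.0, 1.0]] [[-1.0, -0.013, -0.002, 548.156], [-0.008, 0.74, -0.673, 496.075], [0.01, -0.673, -0.74, 708.303], [0.0, 0.0, 0.0, 1.0]]
top [[448.9, 0.0, 256.6], [0.0, 448.9, 186.6], [0.0, 0.0, 1.0]] [[-0.017, -0.992, 0.127, 456.365], [-0.999, 0.02, 0.025, -15.362], [-0.028, -0.127, -0.992, 980.751], [0.0, 0.0, 0.0, 1.0]]
```

View pics/top0b.png

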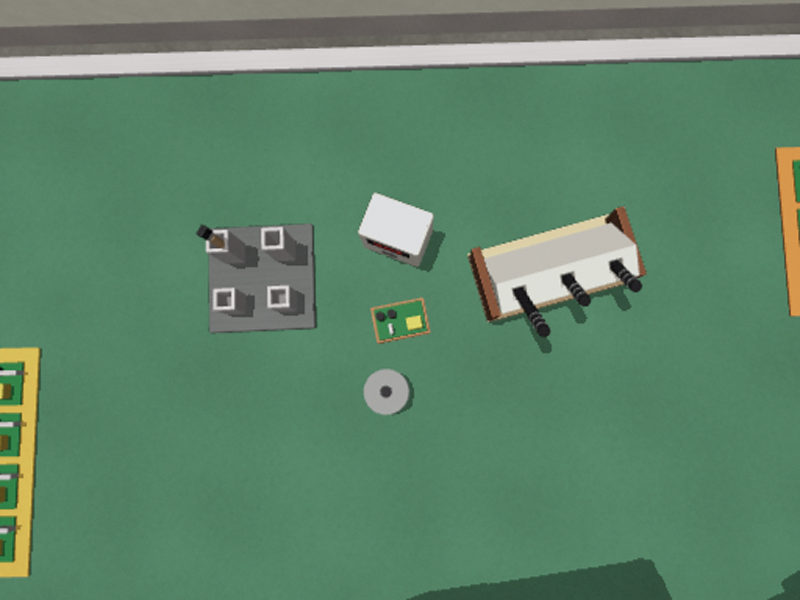

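View pics/side0b.png

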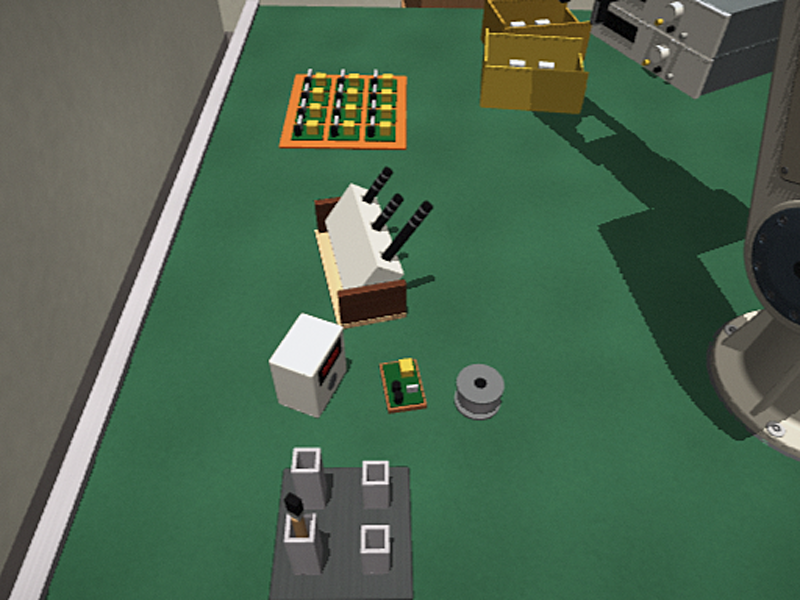

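Top: the stand is on the left, with the brush in the far-left sleeve at (215,240). The rack is on the right, long driver at (520,292)→(543,330), shorts at (570,280) and (618,268). The side view suggests the far pair of sleeves is tall. Next, enlarged crops.

Run:
```python
import cv2,numpy as np
t=cv2.imread("pics/top0.png"); s=cv2.imread("pics/side0.png")
def c(i,x,y,w,h,k): return cv2.resize(i[y:y+h,x:x+w],None,fx=k,fy=k,interpolation=cv2.INTER_CUBIC)
# 400x300 tiles
A=c(t,300,130,114,100,3.5); B=c(t,125,135,85,85,3.5)
C=c(s,195,95,114,118,3.5)[:299]; D=c(s,165,280,114,85,3.5)
def p(i,x0,y0,k,step,W=400,H=300):
    i=cv2.copyMakeBorder(i,0,max(0,H-i.shape[0]),0,max(0,W-i.shape[1]),0)[:H,:W]
    for u in range(-(-x0//step)*step,x0+int(W/k),step):
        X=int((u-x0)*k); cv2.line(i,(X,0),(X,4),(0,255,255)); cv2.putText(i,str(u),(X,14),0,.33,(0,255,255))
    for v in range(-(-y0//step)*step,y0+int(H/k),step):
        Y=int((v-y0)*k); cv2.line(i,(0,Y),(4,Y),(0,255,255)); cv2.putText(i,str(v),(5,Y+4),0,.33,(0,255,255))
    return i
m=np.vstack([np.hstack([p(A,300,130,3.5,10),p(B,125,135,3.5,10)]),np.hstack([p(C,195,95,3.5,10),p(D,165,280,3.5,10)])])
cv2.imwrite("pics/m1.png",m)
```

```text
(no output)
```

View pics/m1.png

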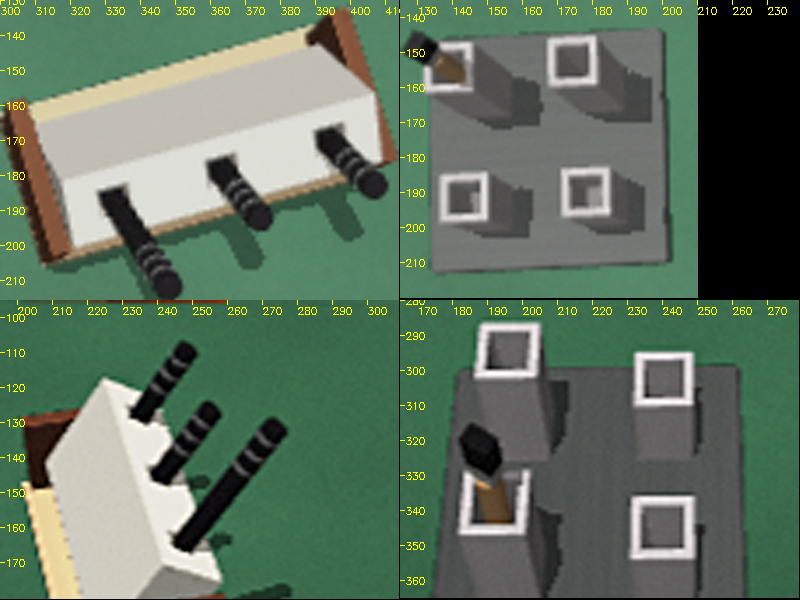

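```bash
cat > geo.py <<'E'
import numpy as np
from scipy.optimize import least_squares
from rig import r
CAL={n:r.calibration(n) for n in("top","side")}
def proj(n,P,c=None):
    c=c or CAL[n]; T=np.linalg.inv(c["world_from_camera"]); q=T[:3,:3]@np.asarray(P,float)+T[:3,3]; q=c["mtx"]@q; return q[:2]/q[2]
E
python3 - <<'E'
from geo import *
T={'L':((347.7,211.4),(273.3,132.1)),'M':((374.3,191.4),(254.4,126.7)),'R':((406.6,183.1),(248.1,109.6)),
'Lb':((332.3,185.7),(247.3,163.6)),'Mb':((362.9,178.6),(240.7,145)),'Rb':((393.7,169.4),(235,127)),
'brush':((139,153.9),(192.1,337.7)),'tall':((174.4,152.7),(196.1,294)),'sl':((143.3,191.3),(240.1,344.9)),'sr':((178.1,189.6),(240.4,302.6))}
X={}
for k,(a,b) in T.items():
    s=least_squares(lambda P:np.r_[proj('top',P)-a,proj('side',P)-b],[500,0,80]); X[k]=s.x; print(k,s.x.round(1),s.fun.round(1))
for q in 'LMR': 
    d=X[q]-X[q+'b']; print(q,np.linalg.norm(d).round(1),(d/np.linalg.norm(d)).round(3))
# stand fit
loc={'brush':(36,36,100),'tall':(36,-36,100),'sl':(-36,36,70),'sr':(-36,-36,70)}
def W(p,l): c,s=np.cos(p[2]),np.sin(p[2]); return np.array([p[0]+c*l[0]-s*l[1],p[1]+s*l[0]+c*l[1],l[2]])
f=lambda p:np.concatenate([np.r_[proj('top',W(p,l))-T[k][0],proj('side',W(p,l))-T[k][1]] for k,l in loc.items()])
s=least_squares(f,[500,200,0]); print('stand',s.x.round(3),s.fun.round(1)); 
for k,l in loc.items(): print(k,W(s.x,l).round(1))
def B(p,y,L): a=np.array([-np.sin(.6),0,np.cos(.6)]); return W(p,np.array([p[3],y,p[4]])+L*a)
ds=[('L',64,175),('M',0,135),('R',-64,135)]
f=lambda p:np.concatenate([np.r_[proj('top',B(p,y,L))-T[k][0],proj('side',B(p,y,L))-T[k][1]] for k,y,L in ds])
s=least_squares(lambda p:np.r_[f(p),(p[3]-20)*.001],[500,-200,.2,20,40]); p=s.x;print('rack',p.round(3),s.fun.round(1))
for k,y,L in ds: print(k,'tip',B(p,y,0).round(1),'mouth',B(p,y,75).round(1),'butt',B(p,y,L).round(1))
print('axis',(B(p,0,1)-B(p,0,0)).round(4))
E
```

```text
L [ 512.4 -158.6  165.4] [-0.   0.1 -0.1 -0. ]
M [ 551.6 -215.9  132.4] [-0.  0. -0. -0.]
R [ 566.4 -277.3  132.8] [ 0.  -0.1  0.2  0. ]
Lb [ 567.9 -143.3   89.5] [-0.1  0.8 -0.9 -0.2]
Mb [ 582.6 -205.1   87.7] [-0.   0.1 -0.1 -0. ]
Rb [ 599.  -266.4   90.2] [-0.   0.4 -0.5 -0.1]
brush [641.5 244.4  94.3] [-0.   0.1 -0.1 -0. ]
tall [642.7 172.1  95.5] [ 0.  -0.2  0.1  0. ]
sl [568.9 242.8  64.5] [-0.  0. -0. -0.]
sr [570.9 170.5  64.3] [-0.   0.1 -0.1 -0. ]
L 95.2 [-0.582 -0.16   0.797]
M 55.4 [-0.559 -0.195  0.806]
R 54.7 [-0.595 -0.198  0.779]
stand [6.05427e+02 2.08389e+02 2.20000e-02] [-1.2 -0.   0.1 -1.  -1.  -0.4  0.1 -0.7 -1.1 -0.2  0.  -0.9 -1.1  0.1
  0.3 -1. ]
brush [640.6 245.2 100. ]
tall [642.2 173.2 100. ]
sl [568.6 243.6  70. ]
sr [570.2 171.6  70. ]
rack [ 6.05220e+02 -2.01293e+02  2.52000e-01  1.99960e+01  2.11750e+01] [ 0.2 -0.2 -0.3 -0.2 -0.3  0.5  0.4  0.1 -0.  -0.3  0.   0.1 -0. ]
L tip [ 608.6 -134.3   21.2] mouth [ 567.6 -144.9   83.1] butt [ 512.9 -159.   165.6]
M tip [ 624.6 -196.3   21.2] mouth [ 583.6 -206.9   83.1] butt [ 550.8 -215.3  132.6]
R tip [ 640.5 -258.3   21.2] mouth [ 599.5 -268.8   83.1] butt [ 566.7 -277.3  132.6]
axis [-0.5468 -0.1408  0.8253]
```

```bash
cat >> geo.py <<'E'
from scipy.spatial.transform import Rotation as Ro
def W(p,l): c,s=np.cos(p[2]),np.sin(p[2]); return np.array([p[0]+c*l[0]-s*l[1],p[1]+s*l[0]+c*l[1],l[2]])
def B(p,y,L,z0=27.7): a=np.array([-np.sin(.6),0,np.cos(.6)]); return W(p,np.array([20,y,z0])+L*a)
def Rlean(h,t=.6):
    z=np.array([np.sin(t)*np.cos(h),np.sin(t)*np.sin(h),-np.cos(t)]); x=np.array([np.cos(t)*np.cos(h),np.cos(t)*np.sin(h),np.sin(t)])
    return Ro.from_matrix(np.c_[x,np.cross(z,x),z])
def go(P,R):
    s=r.sense(); R0=Ro.from_euler('xyz',s['tcp_rot']); d=(np.asarray(P)-s['eef_pos'])/100; w=(R*R0.inv()).as_rotvec()/(np.pi/2)
    print('clock',round(s['clock'],2),'d',d.round(3),'dr',w.round(4))
E
python3 - <<'E'
from geo import *
T={'L':((347.7,211.4),(273.3,132.1)),'M':((374.3,191.4),(254.4,126.7)),'R':((406.6,183.1),(248.1,109.6))}
ds=[('L',64,175),('M',0,135),('R',-64,135)]
f=lambda p:np.concatenate([np.r_[proj('top',B(p,y,L))-T[k][0],proj('side',B(p,y,L))-T[k][1]] for k,y,L in ds])
s=least_squares(f,[600,-200,.2]); p=s.x;print('rack',p.round(3),s.fun.round(1))
R=Rlean(p[2]); z=R.as_matrix()[:,2]
for k,y,L in ds: print(k,'butt',B(p,y,L).round(1),'tcp grasp(25 below butt)',(B(p,y,L-25)-6*z).round(1))
print('z',z.round(3))
go(B(p,64,175+60-31),R)
c=r.calibration('wrist'); s=r.sense(); R0=Ro.from_euler('xyz',s['tcp_rot']).as_matrix()
print('cam in tool',(R0.T@(c["world_from_camera"][:3,3]-s['eef_pos'])).round(1),(R0.T@c["world_from_camera"][:3,:3]).round(2).tolist())
E
```

```text
rack [ 6.04852e+02 -1.98390e+02  2.50000e-01] [-0.8 -0.3 -0.  -1.8 -1.1  0.3  0.6 -1.3 -0.5 -0.4  0.2 -1.4]
L butt [ 512.6 -155.9  172.1] tcp grasp(25 below butt) [ 523.  -153.3  156.5]
M butt [ 550.4 -212.3  139.1] tcp grasp(25 below butt) [ 560.8 -209.7  123.4]
R butt [ 566.2 -274.3  139.1] tcp grasp(25 below butt) [ 576.6 -271.7  123.4]
z [ 0.547  0.14  -0.825]
clock 0.1 d [ 2.416  4.101 -0.596] dr [-0.1805 -0.3737  0.8626]
cam in tool [  -0.2  -74.9 -117.1] [[1.0, 0.0, 0.0], [-0.0, 0.96, 0.29], [-0.0, -0.29, 0.96]]
```

Request:
{"name": "jog_arm", "arguments": {
  "deltas": [
    {"gripper":-1,"translation":[0.1726,0.293,-0.0426],"dr":[-0.0129,-0.0267,0.0616]},
    {"gripper":-1,"translation":[0.1726,0.293,-0.0426],"dr":[-0.0129,-0.0267,0.0616]},
    {"gripper":-1,"translation":[0.1726,0.293,-0.0426],"dr":[-0.0129,-0.0267,0.0616]},
    {"gripper":-1,"translation":[0.1726,0.293,-0.0426],"dr":[-0.0129,-0.0267,0.0616]},
    {"gripper":-1,"translation":[0.1726,0.293,-0.0426],"dr":[-0.0129,-0.0267,0.0616]},
    {"gripper":-1,"translation":[0.1726,0.293,-0.0426],"dr":[-0.0129,-0.0267,0.0616]},
    {"gripper":-1,"translation":[0.1726,0.293,-0.0426],"dr":[-0.0129,-0.0267,0.0616]},
    {"gripper":-1,"translation":[0.1726,0.293,-0.0426],"dr":[-0.0129,-0.0267,0.0616]},
    {"gripper":-1,"translation":[0.1726,0.293,-0.0426],"dr":[-0.0129,-0.0267,0.0616]},
    {"gripper":-1,"translation":[0.1726,0.293,-0.0426],"dr":[-0.0129,-0.0267,0.0616]},
    {"gripper":-1,"translation":[0.1726,0.293,-0.0426],"dr":[-0.0129,-0.0267,0.0616]},
    {"gripper":-1,"translation":[0.1726,0.293,-0.0426],"dr":[-0.0129,-0.0267,0.0616]}
  ],
  "squeeze": 50
}}

```text
clock: 1.1
eef_pos: [462.6, -217.4, 205.0]
tcp_rot: [-3.082, -0.526, 0.029]
contact_force: [0.4, 0.1, 0.6]
opening: 0.998
```

Request:
{"name": "jog_arm", "arguments": {
  "deltas": [
    {"gripper":-1,"translation":[0.1726,0.293,-0.0426],"dr":[-0.0129,-0.0267,0.0616]},
    {"gripper":-1,"translation":[0.1726,0.293,-0.0426],"dr":[-0.0129,-0.0267,0.0616]},
    {"gripper":-1,"translation":[0,0,0],"dr":[0,0,0]},
    {"gripper":-1,"translation":[0,0,0],"dr":[0,0,0]}
  ]
}}

```text
clock: 1.43
eef_pos: [496.7, -159.0, 195.9]
tcp_rot: [-3.14, -0.6, 0.25]
contact_force: [-0.0, -0.4, -0.8]
opening: 1.005
```

Run:
```python
from geo import *
import cv2
p=[604.85,-198.39,.25]
go(B(p,64,204),Rlean(.25)); s=r.sense(); print(s['qpos'].round(2),s['eef_pos'].round(1))
c=r.calibration('wrist'); w=r.grab_frame('wrist')
for k,y,L in [('L',64,175),('M',0,135),('R',-64,135)]: print(k,'butt',proj('',B(p,y,L),c).round(1),'mouth',proj('',B(p,y,75),c).round(1))
cv2.imwrite("pics/w1.png",cv2.resize(w,(800,600),interpolation=cv2.INTER_CUBIC))
```

```text
clock 1.43 d [ 0.001 -0.009  0.002] dr [-0.0009 -0.0002 -0.0008]
[-0.57  0.15  2.23  0.96  0.53 -1.61] [ 496.7 -159.   195.9]
L butt [252.6 247.4] mouth [252.5 189.2]
M butt [252.3 304.6] mouth [252.3 260.1]
R butt [252.2 378. ] mouth [252.2 322.1]
```

View pics/w1.png

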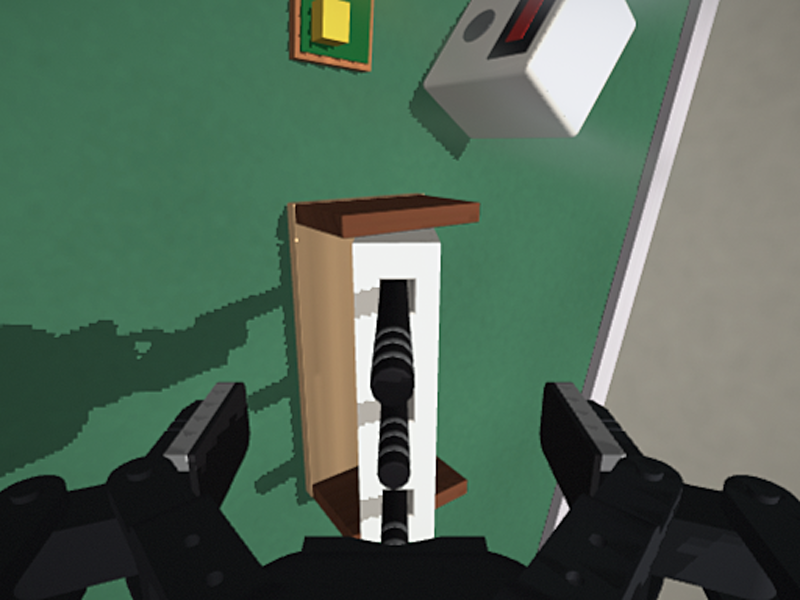

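The wrist view shows the long driver's butt at about (251,245) against a predicted (252.6,247.4), so it is centred between the jaws. Advancing.

Request:
{"name": "jog_arm", "arguments": {
  "deltas": [
    {"gripper":-1,"translation":[0.082,0.021,-0.124],"dr":[0,0,0]},
    {"gripper":-1,"translation":[0.082,0.021,-0.124],"dr":[0,0,0]},
    {"gripper":-1,"translation":[0.082,0.021,-0.124],"dr":[0,0,0]},
    {"gripper":-1,"translation":[0.082,0.021,-0.124],"dr":[0,0,0]},
    {"gripper":0.4,"translation":[0,0,0],"dr":[0,0,0]},
    {"gripper":1,"translation":[0,0,0],"dr":[0,0,0]},
    {"gripper":1,"translation":[0,0,0],"dr":[0,0,0]},
    {"gripper":1,"translation":[0,0,0],"dr":[0,0,0]},
    {"gripper":1,"translation":[0,0,0],"dr":[0,0,0]},
    {"gripper":1,"translation":[0,0,0],"dr":[0,0,0]},
    {"gripper":1,"translation":[0,0,0],"dr":[0,0,0]},
    {"gripper":1,"translation":[0,0,0],"dr":[0,0,0]}
  ],
  "squeeze": 50
}}

```text
clock: 2.48
eef_pos: [529.6, -152.2, 147.6]
tcp_rot: [3.14, -0.602, 0.25]
contact_force: [-5.7, -1.0, 7.0]
opening: 0.162
```

Request:
{"name": "jog_arm", "arguments": {
  "deltas": [
    {"gripper":1,"translation":[-0.055,-0.014,0.083],"dr":[0,0,0]},
    {"gripper":1,"translation":[-0.109,-0.028,0.165],"dr":[0,0,0]},
    {"gripper":1,"translation":[-0.109,-0.028,0.165],"dr":[0,0,0]},
    {"gripper":1,"translation":[-0.109,-0.028,0.165],"dr":[0,0,0]},
    {"gripper":1,"translation":[-0.109,-0.028,0.165],"dr":[0,0,0]},
    {"gripper":1,"translation":[0,0,0.35],"dr":[0,0,0]},
    {"gripper":1,"translation":[0,0,0.35],"dr":[0,0,0]},
    {"gripper":1,"translation":[0,0,0.3],"dr":[0,0,0]},
    {"gripper":1,"translation":[0,0,0],"dr":[0,0,0]}
  ]
}}

```text
clock: 3.23
eef_pos: [482.7, -166.1, 328.2]
tcp_rot: [3.133, -0.608, 0.254]
contact_force: [1.6, -1.5, 0.9]
opening: 0.161
```

Run:
```python
from geo import *
s=r.sense(); print(s['eef_pos'].round(1),s['opening'],s['contact_force'].round(1))
st=[605.43,208.39,.022]
go([642.2,173.2,320],Rlean(.022,0))
```

```text
[ 482.7 -166.1  328.2] 0.16092001571538275 [ 1.6 -1.5  0.9]
clock 3.23 d [ 1.595  3.393 -0.082] dr [-0.0479  0.385  -0.1414]
```

Request:
{"name": "jog_arm", "arguments": {
  "deltas": [
    {"gripper":1,"translation":[0.133,0.283,-0.007],"dr":[-0.004,0.0321,-0.0118]},
    {"gripper":1,"translation":[0.133,0.283,-0.007],"dr":[-0.004,0.0321,-0.0118]},
    {"gripper":1,"translation":[0.133,0.283,-0.007],"dr":[-0.004,0.0321,-0.0118]},
    {"gripper":1,"translation":[0.133,0.283,-0.007],"dr":[-0.004,0.0321,-0.0118]},
    {"gripper":1,"translation":[0.133,0.283,-0.007],"dr":[-0.004,0.0321,-0.0118]},
    {"gripper":1,"translation":[0.133,0.283,-0.007],"dr":[-0.004,0.0321,-0.0118]},
    {"gripper":1,"translation":[0.133,0.283,-0.007],"dr":[-0.004,0.0321,-0.0118]},
    {"gripper":1,"translation":[0.133,0.283,-0.007],"dr":[-0.004,0.0321,-0.0118]},
    {"gripper":1,"translation":[0.133,0.283,-0.007],"dr":[-0.004,0.0321,-0.0118]},
    {"gripper":1,"translation":[0.133,0.283,-0.007],"dr":[-0.004,0.0321,-0.0118]},
    {"gripper":1,"translation":[0.133,0.283,-0.007],"dr":[-0.004,0.0321,-0.0118]},
    {"gripper":1,"translation":[0.133,0.283,-0.007],"dr":[-0.004,0.0321,-0.0118]}
  ]
}}

```text
clock: 4.23
eef_pos: [637.1, 170.2, 312.3]
tcp_rot: [-3.133, -0.001, 0.022]
contact_force: [0.8, -0.7, 0.3]
opening: 0.161
```

Request:
{"name": "jog_arm", "arguments": {
  "deltas": [
    {"gripper":1,"translation":[0,0,-0.25],"dr":[0,0,0]},
    {"gripper":1,"translation":[0,0,-0.25],"dr":[0,0,0]},
    {"gripper":1,"translation":[0,0,0],"dr":[0,0,0]},
    {"gripper":1,"translation":[0,0,0],"dr":[0,0,0]}
  ]
}}

```text
clock: 4.57
eef_pos: [635.9, 168.2, 261.2]
tcp_rot: [-3.133, 0.0, 0.023]
contact_force: [-0.4, -0.8, -1.0]
opening: 0.161
```

Run:
```python
from geo import *
import cv2
s=r.sense(); print(s['eef_pos'].round(1),s['tcp_rot'].round(3),s['opening'],s['contact_force'].round(1))
go([642.2,173.2,270],Rlean(.022,0))
S=r.grab_frame('side'); c=r.calibration('wrist'); w=r.grab_frame('wrist')
z=s['eef_pos'][2]-144
for q in([642.2,173.2,100],[*s['eef_pos'][:2],z]): print('side',proj('side',q).round(1),'wrist',proj('',q,c).round(1))
a=cv2.resize(S[200:320,140:270],None,fx=3,fy=3,interpolation=cv2.INTER_CUBIC)[:,:390]
b=cv2.resize(w,(400,300)); b2=cv2.resize(w[150:270,190:325],None,fx=3,fy=3,interpolation=cv2.INTER_CUBIC)
m=np.zeros((360,800,3),np.uint8); m[:,:390]=a; m[:,395:800]=b2; cv2.imwrite("pics/p1.png",m)
```

```text
[635.9 168.2 261.2] [-3.133  0.     0.023] 0.16103572915059447 [-0.4 -0.8 -1. ]
clock 4.57 d [0.063 0.05  0.088] dr [-0.0054 -0.0003 -0.0006]
side [196.2 293.3] wrist [257.8 172.9]
side [199.4 285.4] wrist [250.7 183.2]
```

View pics/p1.png

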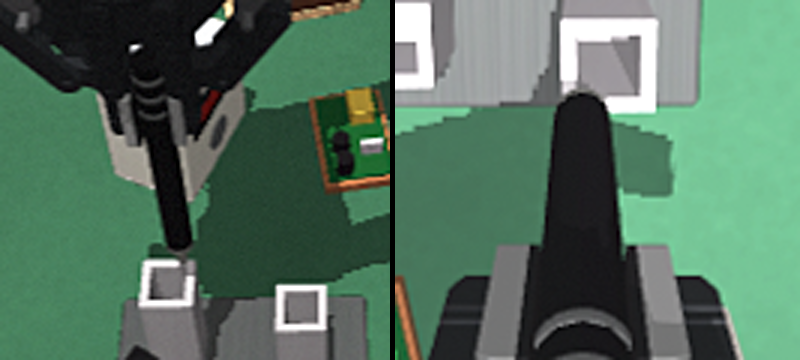

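Side: tip at (201,287), sleeve centre at (196,294). Wrist: tip at (252.3,180.7), sleeve at (261,171). The tip needs to move about +7.7 mm in x and +4.7 mm in y.

Request:
{"name": "jog_arm", "arguments": {
  "deltas": [
    {"gripper":1,"translation":[0.077,0.047,0],"dr":[0,0,0]},
    {"gripper":1,"translation":[0,0,0],"dr":[0,0,0]},
    {"gripper":1,"translation":[0,0,-0.1],"dr":[0,0,0]},
    {"gripper":1,"translation":[0,0,-0.1],"dr":[0,0,0]},
    {"gripper":1,"translation":[0,0,-0.1],"dr":[0,0,0]},
    {"gripper":1,"translation":[0,0,-0.1],"dr":[0,0,0]},
    {"gripper":1,"translation":[0,0,-0.1],"dr":[0,0,0]},
    {"gripper":1,"translation":[0,0,0],"dr":[0,0,0]}
  ]
}}

```text
clock: 5.33
eef_pos: [643.3, 172.7, 209.6]
tcp_rot: [-3.133, 0.001, 0.023]
contact_force: [-1.0, -0.1, -0.7]
opening: 0.159
```

Request:
{"name": "jog_arm", "arguments": {
  "deltas": [
    {"gripper":1,"translation":[0,0,-0.1],"dr":[0,0,0]},
    {"gripper":1,"translation":[0,0,-0.1],"dr":[0,0,0]},
    {"gripper":1,"translation":[0,0,-0.1],"dr":[0,0,0]},
    {"gripper":1,"translation":[0,0,-0.1],"dr":[0,0,0]},
    {"gripper":1,"translation":[0,0,-0.04],"dr":[0,0,0]},
    {"gripper":1,"translation":[0,0,0],"dr":[0,0,0]}
  ]
}}

```text
clock: 5.83
eef_pos: [644.0, 172.9, 167.1]
tcp_rot: [-3.133, -0.001, 0.023]
contact_force: [-0.7, 0.4, -0.2]
opening: 0.164
```

Request:
{"name": "jog_arm", "arguments": {
  "deltas": [
    {"gripper":1,"translation":[0,0,-0.03],"dr":[0,0,0]},
    {"gripper":1,"translation":[0,0,-0.03],"dr":[0,0,0]},
    {"gripper":1,"translation":[0,0,0],"dr":[0,0,0]}
  ]
}}

```text
clock: 6.08
eef_pos: [644.7, 173.1, 162.6]
tcp_rot: [-3.132, -0.004, 0.023]
contact_force: [-0.3, -0.4, -0.2]
opening: 0.161
```

Request:
{"name": "jog_arm", "arguments": {
  "deltas": [
    {"gripper":0,"translation":[0,0,0],"dr":[0,0,0]},
    {"gripper":0,"translation":[0,0,0],"dr":[0,0,0]},
    {"gripper":0,"translation":[0,0,0],"dr":[0,0,0]},
    {"gripper":0,"translation":[0,0,0],"dr":[0,0,0]},
    {"gripper":0,"translation":[0,0,0.1],"dr":[0,0,0]},
    {"gripper":0,"translation":[0,0,0.3],"dr":[0,0,0]},
    {"gripper":0,"translation":[0,0,0.35],"dr":[0,0,0]},
    {"gripper":0,"translation":[0,0,0.35],"dr":[0,0,0]},
    {"gripper":0,"translation":[0,0,0.3],"dr":[0,0,0]},
    {"gripper":0,"translation":[0,0,0],"dr":[0,0,0]}
  ]
}}

```text
clock: 6.92
eef_pos: [647.5, 173.9, 311.3]
tcp_rot: [-3.13, -0.014, 0.023]
contact_force: [1.3, -0.7, 0.1]
opening: 0.5
```

Run:
```python
from geo import *
import cv2
p=[604.85,-198.39,.25]
s=r.sense(); print(s['eef_pos'].round(1),s['opening'])
# check long butt in tall sleeve with side camera
S=r.grab_frame('side'); print('expected butt',proj('side',[642.2,173.2,189]).round(1),'if 20mm high',proj('side',[642.2,173.2,209]).round(1))
cv2.imwrite("pics/s1.png",cv2.resize(S[225:385,130:330],None,fx=3,fy=3,interpolation=cv2.INTER_CUBIC))
go(B(p,0,135-25+6+48),Rlean(.25))
```

```text
[647.5 173.9 311.3] 0.499990049288048
expected butt [190.2 264. ] if 20mm high [188.7 256.5]
clock 6.97 d [-1.121 -3.9   -1.45 ] dr [ 0.0442 -0.373   0.1384]
```

View pics/s1.png

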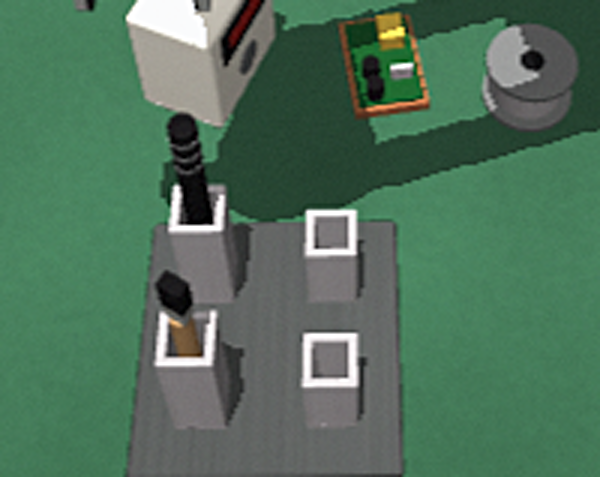

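The long driver is seated: its butt is at (190.7,266.7) against an expected (190,264), and the brush is undisturbed. Next, the middle short driver.

Request:
{"name": "jog_arm", "arguments": {
  "deltas": [
    {"gripper":0,"translation":[-0.0934,-0.325,-0.1208],"dr":[0.0037,-0.0311,0.0115]},
    {"gripper":-1,"translation":[-0.0934,-0.325,-0.1208],"dr":[0.0037,-0.0311,0.0115]},
    {"gripper":-1,"translation":[-0.0934,-0.325,-0.1208],"dr":[0.0037,-0.0311,0.0115]},
    {"gripper":-1,"translation":[-0.0934,-0.325,-0.1208],"dr":[0.0037,-0.0311,0.0115]},
    {"gripper":-1,"translation":[-0.0934,-0.325,-0.1208],"dr":[0.0037,-0.0311,0.0115]},
    {"gripper":-1,"translation":[-0.0934,-0.325,-0.1208],"dr":[0.0037,-0.0311,0.0115]},
    {"gripper":-1,"translation":[-0.0934,-0.325,-0.1208],"dr":[0.0037,-0.0311,0.0115]},
    {"gripper":-1,"translation":[-0.0934,-0.325,-0.1208],"dr":[0.0037,-0.0311,0.0115]},
    {"gripper":-1,"translation":[-0.0934,-0.325,-0.1208],"dr":[0.0037,-0.0311,0.0115]},
    {"gripper":-1,"translation":[-0.0934,-0.325,-0.1208],"dr":[0.0037,-0.0311,0.0115]},
    {"gripper":-1,"translation":[-0.0934,-0.325,-0.1208],"dr":[0.0037,-0.0311,0.0115]},
    {"gripper":-1,"translation":[-0.0934,-0.325,-0.1208],"dr":[0.0037,-0.0311,0.0115]}
  ]
}}

```text
clock: 7.97
eef_pos: [544.6, -172.7, 172.4]
tcp_rot: [-3.123, -0.527, 0.222]
contact_force: [0.4, 0.4, -0.7]
opening: 1.001
```

Request:
{"name": "jog_arm", "arguments": {
  "deltas": [
    {"gripper":-1,"translation":[0,0,0],"dr":[0,0,0]},
    {"gripper":-1,"translation":[0,0,0],"dr":[0,0,0]}
  ]
}}

```text
clock: 8.13
eef_pos: [544.4, -172.5, 171.9]
tcp_rot: [-3.12, -0.523, 0.217]
contact_force: [0.8, 0.4, 0.4]
opening: 1.001
```

Run:
```python
from geo import *
p=[604.85,-198.39,.25]; go(B(p,0,164),Rlean(.25)); s=r.sense();print(s['eef_pos'].round(1),s['qpos'].round(2))
go(B(p,0,116),Rlean(.25))
```

```text
clock 8.13 d [-0.099 -0.438 -0.088] dr [ 0.0001 -0.0502  0.0136]
[ 544.4 -172.5  171.9] [-0.5   0.26  2.12  0.79  0.51 -1.38]
clock 8.13 d [ 0.164 -0.371 -0.484] dr [ 0.0001 -0.0502  0.0136]
```

Request:
{"name": "jog_arm", "arguments": {
  "deltas": [
    {"gripper":-1,"translation":[-0.033,-0.146,-0.029],"dr":[0,-0.0167,0.0045]},
    {"gripper":-1,"translation":[-0.033,-0.146,-0.029],"dr":[0,-0.0167,0.0045]},
    {"gripper":-1,"translation":[-0.033,-0.146,-0.029],"dr":[0,-0.0167,0.0045]},
    {"gripper":-1,"translation":[0,0,0],"dr":[0,0,0]},
    {"gripper":-1,"translation":[0,0,0],"dr":[0,0,0]}
  ]
}}

```text
clock: 8.55
eef_pos: [535.7, -214.9, 164.2]
tcp_rot: [3.141, -0.601, 0.253]
contact_force: [0.6, -0.9, 0.2]
opening: 0.997
```

Run:
```python
from geo import *
import cv2
p=[604.85,-198.39,.25]; s=r.sense();print(s['eef_pos'].round(1))
c=r.calibration('wrist'); w=r.grab_frame('wrist'); cv2.imwrite("pics/w2.png",w)
print(proj('',B(p,0,135),c).round(1))
go(B(p,0,116),Rlean(.25))
```

```text
[ 535.7 -214.9  164.2]
[248.9 247.3]
clock 8.6 d [ 0.248  0.049 -0.41 ] dr [ 0.0006  0.0007 -0.0019]
```

View pics/w2.png

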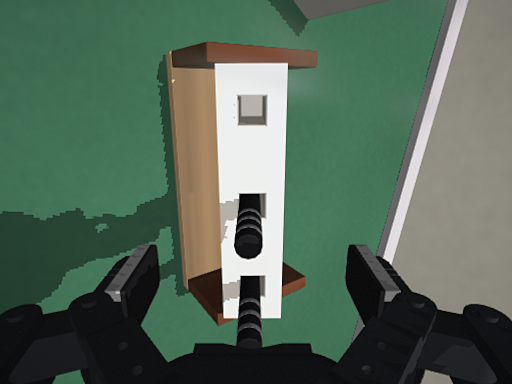

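The butt is at (248,243) against a predicted (249,247), so the jaws are lined up.

Request:
{"name": "jog_arm", "arguments": {
  "deltas": [
    {"gripper":-1,"translation":[0.062,0.013,-0.102],"dr":[0,0,0]},
    {"gripper":-1,"translation":[0.062,0.013,-0.102],"dr":[0,0,0]},
    {"gripper":-1,"translation":[0.062,0.013,-0.102],"dr":[0,0,0]},
    {"gripper":-1,"translation":[0.062,0.013,-0.102],"dr":[0,0,0]},
    {"gripper":0.4,"translation":[0,0,0],"dr":[0,0,0]},
    {"gripper":1,"translation":[0,0,0],"dr":[0,0,0]},
    {"gripper":1,"translation":[0,0,0],"dr":[0,0,0]},
    {"gripper":1,"translation":[0,0,0],"dr":[0,0,0]},
    {"gripper":1,"translation":[0,0,0],"dr":[0,0,0]},
    {"gripper":1,"translation":[0,0,0],"dr":[0,0,0]},
    {"gripper":1,"translation":[0,0,0],"dr":[0,0,0]},
    {"gripper":1,"translation":[0,0,0],"dr":[0,0,0]}
  ]
}}

```text
clock: 9.6
eef_pos: [560.6, -210.5, 124.0]
tcp_rot: [3.138, -0.602, 0.255]
contact_force: [-4.0, -0.8, 5.6]
opening: 0.162
```

Request:
{"name": "jog_arm", "arguments": {
  "deltas": [
    {"gripper":1,"translation":[-0.055,-0.014,0.083],"dr":[0,0,0]},
    {"gripper":1,"translation":[-0.109,-0.028,0.165],"dr":[0,0,0]},
    {"gripper":1,"translation":[-0.109,-0.028,0.165],"dr":[0,0,0]},
    {"gripper":1,"translation":[-0.109,-0.028,0.165],"dr":[0,0,0]},
    {"gripper":1,"translation":[-0.109,-0.028,0.165],"dr":[0,0,0]},
    {"gripper":1,"translation":[0,0,0.35],"dr":[0,0,0]},
    {"gripper":1,"translation":[0,0,0.35],"dr":[0,0,0]},
    {"gripper":1,"translation":[0,0,0.35],"dr":[0,0,0]},
    {"gripper":1,"translation":[0,0,0.1],"dr":[0,0,0]},
    {"gripper":1,"translation":[0,0,0],"dr":[0,0,0]}
  ]
}}

```text
clock: 10.43
eef_pos: [512.5, -223.9, 316.4]
tcp_rot: [3.132, -0.606, 0.258]
contact_force: [0.4, -0.3, -0.6]
opening: 0.157
```

Run:
```python
from geo import *
s=r.sense(); print(s['eef_pos'].round(1))
go([568.6,243.6,310],Rlean(.022,0))
```

```text
[ 512.5 -223.9  316.4]
clock 10.43 d [ 0.561  4.675 -0.064] dr [-0.0484  0.3834 -0.144 ]
```

Request:
{"name": "jog_arm", "arguments": {
  "deltas": [
    {"gripper":1,"translation":[0.035,0.292,-0.004],"dr":[-0.003,0.024,-0.009]},
    {"gripper":1,"translation":[0.035,0.292,-0.004],"dr":[-0.003,0.024,-0.009]},
    {"gripper":1,"translation":[0.035,0.292,-0.004],"dr":[-0.003,0.024,-0.009]},
    {"gripper":1,"translation":[0.035,0.292,-0.004],"dr":[-0.003,0.024,-0.009]},
    {"gripper":1,"translation":[0.035,0.292,-0.004],"dr":[-0.003,0.024,-0.009]},
    {"gripper":1,"translation":[0.035,0.292,-0.004],"dr":[-0.003,0.024,-0.009]},
    {"gripper":1,"translation":[0.035,0.292,-0.004],"dr":[-0.003,0.024,-0.009]},
    {"gripper":1,"translation":[0.035,0.292,-0.004],"dr":[-0.003,0.024,-0.009]},
    {"gripper":1,"translation":[0.035,0.292,-0.004],"dr":[-0.003,0.024,-0.009]},
    {"gripper":1,"translation":[0.035,0.292,-0.004],"dr":[-0.003,0.024,-0.009]},
    {"gripper":1,"translation":[0.035,0.292,-0.004],"dr":[-0.003,0.024,-0.009]},
    {"gripper":1,"translation":[0.035,0.292,-0.004],"dr":[-0.003,0.024,-0.009]}
  ]
}}

```text
clock: 11.43
eef_pos: [552.3, 129.3, 305.5]
tcp_rot: [-3.125, -0.141, 0.076]
contact_force: [1.1, -0.2, -0.7]
opening: 0.16
```

Request:
{"name": "jog_arm", "arguments": {
  "deltas": [
    {"gripper":1,"translation":[0.035,0.292,-0.004],"dr":[-0.003,0.024,-0.009]},
    {"gripper":1,"translation":[0.035,0.292,-0.004],"dr":[-0.003,0.024,-0.009]},
    {"gripper":1,"translation":[0.035,0.292,-0.004],"dr":[-0.003,0.024,-0.009]},
    {"gripper":1,"translation":[0.035,0.292,-0.004],"dr":[-0.003,0.024,-0.009]},
    {"gripper":1,"translation":[0,0,0],"dr":[0,0,0]},
    {"gripper":1,"translation":[0,0,0],"dr":[0,0,0]}
  ]
}}

```text
clock: 11.93
eef_pos: [566.7, 245.6, 303.2]
tcp_rot: [-3.138, 0.009, 0.022]
contact_force: [0.1, 0.1, -0.9]
opening: 0.16
```

Run:
```python
from geo import *
s=r.sense(); print(s['eef_pos'].round(1),s['tcp_rot'].round(3))
go([568.6,243.6,210],Rlean(.022,0))
```

```text
[566.7 245.6 303.2] [-3.138  0.009  0.022]
clock 11.93 d [ 0.019 -0.02  -0.932] dr [-0.0024 -0.0058 -0.0003]
```

Request:
{"name": "jog_arm", "arguments": {
  "deltas": [
    {"gripper":1,"translation":[0.014,-0.0115,-0.2],"dr":[-0.0012,-0.003,0]},
    {"gripper":1,"translation":[0.014,-0.0115,-0.25],"dr":[-0.0012,-0.003,0]},
    {"gripper":1,"translation":[0,0,-0.25],"dr":[0,0,0]},
    {"gripper":1,"translation":[0,0,-0.22],"dr":[0,0,0]},
    {"gripper":1,"translation":[0,0,0],"dr":[0,0,0]},
    {"gripper":1,"translation":[0,0,0],"dr":[0,0,0]}
  ]
}}

```text
clock: 12.43
eef_pos: [568.9, 240.7, 212.7]
tcp_rot: [3.141, -0.001, 0.019]
contact_force: [1.0, -0.5, 1.0]
opening: 0.159
```

Run:
```python
from geo import *
import cv2
s=r.sense(); print(s['eef_pos'].round(1),s['tcp_rot'].round(3))
S=r.grab_frame('side'); c=r.calibration('wrist'); w=r.grab_frame('wrist')
for q in([568.6,243.6,70],s['eef_pos']-[0,0,116]): print('side',proj('side',q).round(1),'wrist',proj('',q,c).round(1))
m=np.zeros((360,800,3),np.uint8); m[:,:390]=cv2.resize(S[260:380,180:310],None,fx=3,fy=3,interpolation=cv2.INTER_CUBIC); m[:,395:]=cv2.resize(w[130:250,190:325],None,fx=3,fy=3,interpolation=cv2.INTER_CUBIC); cv2.imwrite("pics/p2.png",m)
```

```text
[568.9 240.7 212.7] [ 3.141e+00 -1.000e-03  1.900e-02]
side [240.2 344. ] wrist [250.  179.7]
side [239.7 335.2] wrist [250.2 192.6]
```

View pics/p2.png

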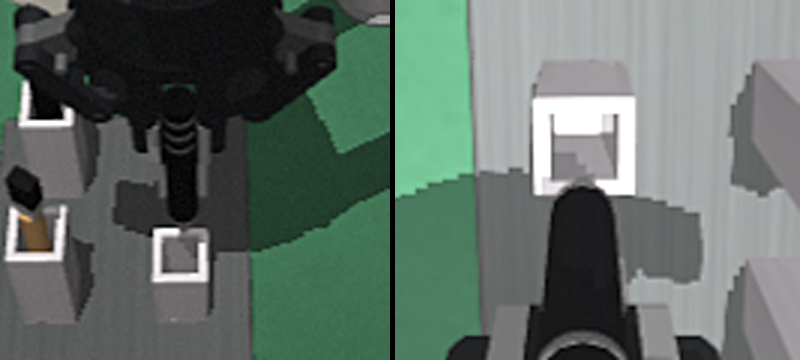

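The tip is within about 1 mm of the sleeve centre in x and needs about +2.6 mm in y.

Request:
{"name": "jog_arm", "arguments": {
  "deltas": [
    {"gripper":1,"translation":[0.008,0.026,0],"dr":[0,0,0]},
    {"gripper":1,"translation":[0,0,-0.1],"dr":[0,0,0]},
    {"gripper":1,"translation":[0,0,-0.1],"dr":[0,0,0]},
    {"gripper":1,"translation":[0,0,-0.1],"dr":[0,0,0]},
    {"gripper":1,"translation":[0,0,-0.1],"dr":[0,0,0]},
    {"gripper":1,"translation":[0,0,-0.1],"dr":[0,0,0]},
    {"gripper":1,"translation":[0,0,-0.1],"dr":[0,0,0]},
    {"gripper":1,"translation":[0,0,-0.1],"dr":[0,0,0]},
    {"gripper":1,"translation":[0,0,-0.05],"dr":[0,0,0]},
    {"gripper":1,"translation":[0,0,0],"dr":[0,0,0]}
  ]
}}

```text
clock: 13.37
eef_pos: [570.2, 244.3, 137.6]
tcp_rot: [3.142, -0.002, 0.019]
contact_force: [0.6, 0.5, -0.9]
opening: 0.158
```

Request:
{"name": "jog_arm", "arguments": {
  "deltas": [
    {"gripper":1,"translation":[0,0,-0.03],"dr":[0,0,0]},
    {"gripper":1,"translation":[0,0,-0.02],"dr":[0,0,0]},
    {"gripper":1,"translation":[0,0,0],"dr":[0,0,0]},
    {"gripper":0.2,"translation":[0,0,0],"dr":[0,0,0]},
    {"gripper":0.2,"translation":[0,0,0],"dr":[0,0,0]},
    {"gripper":0.2,"translation":[0,0,0],"dr":[0,0,0]},
    {"gripper":0.2,"translation":[0,0,0],"dr":[0,0,0]},
    {"gripper":0.2,"translation":[0,0,0.1],"dr":[0,0,0]},
    {"gripper":0.2,"translation":[0,0,0.3],"dr":[0,0,0]},
    {"gripper":0.2,"translation":[0,0,0.35],"dr":[0,0,0]},
    {"gripper":0.2,"translation":[0,0,0.35],"dr":[0,0,0]},
    {"gripper":0.2,"translation":[0,0,0.35],"dr":[0,0,0]}
  ]
}}

```text
clock: 14.37
eef_pos: [570.8, 244.6, 281.8]
tcp_rot: [-3.141, -0.005, 0.019]
contact_force: [0.6, 1.8, 0.6]
opening: 0.396
```

Request:
{"name": "jog_arm", "arguments": {
  "deltas": [
    {"gripper":0.2,"translation":[0,0,0.25],"dr":[0,0,0]},
    {"gripper":0.2,"translation":[0,0,0],"dr":[0,0,0]}
  ]
}}

```text
clock: 14.53
eef_pos: [573.4, 245.7, 311.8]
tcp_rot: [-3.137, -0.014, 0.019]
contact_force: [1.0, 1.2, 1.3]
opening: 0.398
```

Run:
```python
from geo import *
p=[604.85,-198.39,.25]; s=r.sense(); print(s['eef_pos'].round(1))
go(B(p,-64,164),Rlean(.25))
```

```text
[573.4 245.7 311.8]
clock 14.53 d [-0.23  -5.24  -1.487] dr [ 0.0473 -0.3709  0.1418]
```

Request:
{"name": "jog_arm", "arguments": {
  "deltas": [
    {"gripper":0.2,"translation":[-0.0115,-0.262,-0.0744],"dr":[0.0024,-0.0185,0.0071]},
    {"gripper":0.2,"translation":[-0.0115,-0.262,-0.0744],"dr":[0.0024,-0.0185,0.0071]},
    {"gripper":0.2,"translation":[-0.0115,-0.262,-0.0744],"dr":[0.0024,-0.0185,0.0071]},
    {"gripper":0.2,"translation":[-0.0115,-0.262,-0.0744],"dr":[0.0024,-0.0185,0.0071]},
    {"gripper":-1,"translation":[-0.0115,-0.262,-0.0744],"dr":[0.0024,-0.0185,0.0071]},
    {"gripper":-1,"translation":[-0.0115,-0.262,-0.0744],"dr":[0.0024,-0.0185,0.0071]},
    {"gripper":-1,"translation":[-0.0115,-0.262,-0.0744],"dr":[0.0024,-0.0185,0.0071]},
    {"gripper":-1,"translation":[-0.0115,-0.262,-0.0744],"dr":[0.0024,-0.0185,0.0071]},
    {"gripper":-1,"translation":[-0.0115,-0.262,-0.0744],"dr":[0.0024,-0.0185,0.0071]},
    {"gripper":-1,"translation":[-0.0115,-0.262,-0.0744],"dr":[0.0024,-0.0185,0.0071]}
  ]
}}

```text
clock: 15.37
eef_pos: [559.2, -18.6, 230.2]
tcp_rot: [-3.125, -0.299, 0.13]
contact_force: [0.9, 0.1, -0.2]
opening: 1.003
```

Request:
{"name": "jog_arm", "arguments": {
  "deltas": [
    {"gripper":-1,"translation":[-0.0115,-0.262,-0.0744],"dr":[0.0024,-0.0185,0.0071]},
    {"gripper":-1,"translation":[-0.0115,-0.262,-0.0744],"dr":[0.0024,-0.0185,0.0071]},
    {"gripper":-1,"translation":[-0.0115,-0.262,-0.0744],"dr":[0.0024,-0.0185,0.0071]},
    {"gripper":-1,"translation":[-0.0115,-0.262,-0.0744],"dr":[0.0024,-0.0185,0.0071]},
    {"gripper":-1,"translation":[-0.0115,-0.262,-0.0744],"dr":[0.0024,-0.0185,0.0071]},
    {"gripper":-1,"translation":[-0.0115,-0.262,-0.0744],"dr":[0.0024,-0.0185,0.0071]},
    {"gripper":-1,"translation":[-0.0115,-0.262,-0.0744],"dr":[0.0024,-0.0185,0.0071]},
    {"gripper":-1,"translation":[-0.0115,-0.262,-0.0744],"dr":[0.0024,-0.0185,0.0071]},
    {"gripper":-1,"translation":[-0.0115,-0.262,-0.0744],"dr":[0.0024,-0.0185,0.0071]},
    {"gripper":-1,"translation":[-0.0115,-0.262,-0.0744],"dr":[0.0024,-0.0185,0.0071]},
    {"gripper":-1,"translation":[0,0,0],"dr":[0,0,0]},
    {"gripper":-1,"translation":[0,0,0],"dr":[0,0,0]}
  ]
}}

```text
clock: 16.37
eef_pos: [547.4, -280.7, 155.1]
tcp_rot: [3.141, -0.589, 0.246]
contact_force: [0.0, 0.3, -0.1]
opening: 1.004
```

Run:
```python
from geo import *
import cv2
p=[604.85,-198.39,.25]; s=r.sense(); print(s['eef_pos'].round(1))
go(B(p,-64,164),Rlean(.25)); go(B(p,-64,116),Rlean(.25))
c=r.calibration('wrist'); w=r.grab_frame('wrist'); print(proj('',B(p,-64,135),c).round(1))
S=r.grab_frame('side'); print('exp butt M seated',proj('side',[568.6,243.6,149]).round(1))
m=np.zeros((384,800,3),np.uint8); m[:,:400]=w[:,60:460]; m[:,400:]=cv2.resize(S[250:378,150:283],(400,384),interpolation=cv2.INTER_CUBIC); cv2.imwrite("pics/p3.png",m)
```

```text
[ 547.4 -280.7  155.1]
clock 16.37 d [0.029 0.023 0.08 ] dr [ 0.0023 -0.0067  0.0027]
clock 16.37 d [ 0.292  0.09  -0.316] dr [ 0.0023 -0.0067  0.0027]
[268.1 247. ]
exp butt M seated [239.1 322.2]
```

View pics/p3.png

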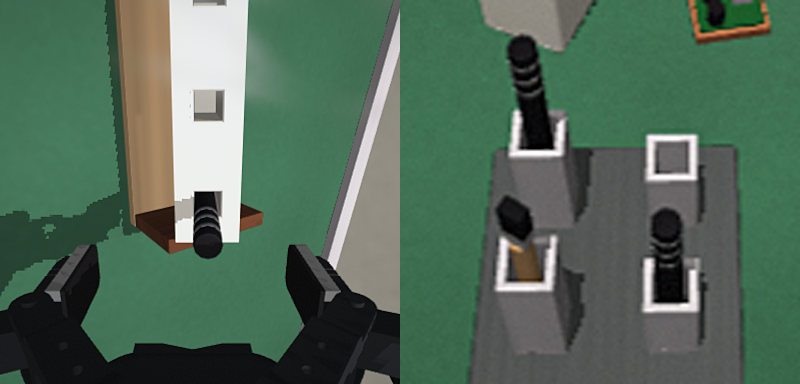

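The middle short driver is seated: its butt is at (238.3,322.7) against an expected (239,322). The last driver lines up with its prediction too, so I'll grasp it.

Request:
{"name": "jog_arm", "arguments": {
  "deltas": [
    {"gripper":-1,"translation":[0.03,0.022,0.03],"dr":[0.0023,-0.0067,0.0027]},
    {"gripper":-1,"translation":[0.066,0.017,-0.087],"dr":[0,0,0]},
    {"gripper":-1,"translation":[0.066,0.017,-0.087],"dr":[0,0,0]},
    {"gripper":-1,"translation":[0.066,0.017,-0.087],"dr":[0,0,0]},
    {"gripper":-1,"translation":[0.066,0.017,-0.085],"dr":[0,0,0]},
    {"gripper":0.4,"translation":[0,0,0],"dr":[0,0,0]},
    {"gripper":1,"translation":[0,0,0],"dr":[0,0,0]},
    {"gripper":1,"translation":[0,0,0],"dr":[0,0,0]},
    {"gripper":1,"translation":[0,0,0],"dr":[0,0,0]},
    {"gripper":1,"translation":[0,0,0],"dr":[0,0,0]},
    {"gripper":1,"translation":[0,0,0],"dr":[0,0,0]},
    {"gripper":1,"translation":[0,0,0],"dr":[0,0,0]}
  ]
}}

```text
clock: 17.47
eef_pos: [577.2, -270.7, 124.3]
tcp_rot: [3.14, -0.601, 0.254]
contact_force: [-2.7, -1.2, 2.4]
opening: 0.165
```

Request:
{"name": "jog_arm", "arguments": {
  "deltas": [
    {"gripper":1,"translation":[-0.055,-0.014,0.083],"dr":[0,0,0]},
    {"gripper":1,"translation":[-0.109,-0.028,0.165],"dr":[0,0,0]},
    {"gripper":1,"translation":[-0.109,-0.028,0.165],"dr":[0,0,0]},
    {"gripper":1,"translation":[-0.109,-0.028,0.165],"dr":[0,0,0]},
    {"gripper":1,"translation":[-0.109,-0.028,0.165],"dr":[0,0,0]},
    {"gripper":1,"translation":[0,0,0.35],"dr":[0,0,0]},
    {"gripper":1,"translation":[0,0,0.35],"dr":[0,0,0]},
    {"gripper":1,"translation":[0,0,0.35],"dr":[0,0,0]},
    {"gripper":1,"translation":[0,0,0.2],"dr":[0,0,0]},
    {"gripper":1,"translation":[0,0,0],"dr":[0,0,0]}
  ]
}}

```text
clock: 18.3
eef_pos: [529.4, -284.5, 329.6]
tcp_rot: [3.131, -0.605, 0.258]
contact_force: [0.7, -1.1, -1.0]
opening: 0.156
```

Run:
```python
from geo import *
s=r.sense(); print(s['eef_pos'].round(1))
go([571.5,171.8,310],Rlean(.022,0))
```

```text
[ 529.4 -284.5  329.6]
clock 18.3 d [ 0.421  4.563 -0.196] dr [-0.0476  0.3831 -0.1434]
```

Request:
{"name": "jog_arm", "arguments": {
  "deltas": [
    {"gripper":1,"translation":[0.0263,0.285,-0.012],"dr":[-0.003,0.024,-0.009]},
    {"gripper":1,"translation":[0.0263,0.285,-0.012],"dr":[-0.003,0.024,-0.009]},
    {"gripper":1,"translation":[0.0263,0.285,-0.012],"dr":[-0.003,0.024,-0.009]},
    {"gripper":1,"translation":[0.0263,0.285,-0.012],"dr":[-0.003,0.024,-0.009]},
    {"gripper":1,"translation":[0.0263,0.285,-0.012],"dr":[-0.003,0.024,-0.009]},
    {"gripper":1,"translation":[0.0263,0.285,-0.012],"dr":[-0.003,0.024,-0.009]},
    {"gripper":1,"translation":[0.0263,0.285,-0.012],"dr":[-0.003,0.024,-0.009]},
    {"gripper":1,"translation":[0.0263,0.285,-0.012],"dr":[-0.003,0.024,-0.009]}
  ]
}}

```text
clock: 18.97
eef_pos: [548.4, -53.9, 313.3]
tcp_rot: [-3.121, -0.295, 0.128]
contact_force: [0.7, -0.4, -0.5]
opening: 0.16
```

Request:
{"name": "jog_arm", "arguments": {
  "deltas": [
    {"gripper":1,"translation":[0.0263,0.285,-0.012],"dr":[-0.003,0.024,-0.009]},
    {"gripper":1,"translation":[0.0263,0.285,-0.012],"dr":[-0.003,0.024,-0.009]},
    {"gripper":1,"translation":[0.0263,0.285,-0.012],"dr":[-0.003,0.024,-0.009]},
    {"gripper":1,"translation":[0.0263,0.285,-0.012],"dr":[-0.003,0.024,-0.009]},
    {"gripper":1,"translation":[0.0263,0.285,-0.012],"dr":[-0.003,0.024,-0.009]},
    {"gripper":1,"translation":[0.0263,0.285,-0.012],"dr":[-0.003,0.024,-0.009]},
    {"gripper":1,"translation":[0.0263,0.285,-0.012],"dr":[-0.003,0.024,-0.009]},
    {"gripper":1,"translation":[0.0263,0.285,-0.012],"dr":[-0.003,0.024,-0.009]},
    {"gripper":1,"translation":[0,0,0],"dr":[0,0,0]},
    {"gripper":1,"translation":[0,0,0],"dr":[0,0,0]}
  ]
}}

```text
clock: 19.8
eef_pos: [570.0, 173.8, 303.0]
tcp_rot: [-3.137, 0.008, 0.02]
contact_force: [-0.1, 0.3, -0.8]
opening: 0.156
```

Run:
```python
from geo import *
s=r.sense(); print(s['eef_pos'].round(1))
go([571.5,171.8,210],Rlean(.022,0))
```

```text
[570.  173.8 303. ]
clock 19.8 d [ 0.015 -0.02  -0.93 ] dr [-0.003  -0.0048  0.0013]
```

Request:
{"name": "jog_arm", "arguments": {
  "deltas": [
    {"gripper":1,"translation":[0.01,0,-0.2],"dr":[-0.0015,-0.0024,0]},
    {"gripper":1,"translation":[0.01,0,-0.25],"dr":[-0.0015,-0.0024,0]},
    {"gripper":1,"translation":[0,0,-0.25],"dr":[0,0,0]},
    {"gripper":1,"translation":[0,0,-0.22],"dr":[0,0,0]},
    {"gripper":1,"translation":[0,0,0],"dr":[0,0,0]},
    {"gripper":1,"translation":[0,0,0],"dr":[0,0,0]}
  ]
}}

```text
clock: 20.3
eef_pos: [571.4, 171.6, 211.5]
tcp_rot: [3.141, 0.001, 0.017]
contact_force: [0.1, -0.0, -0.7]
opening: 0.16
```

Run:
```python
from geo import *
import cv2
s=r.sense(); print(s['eef_pos'].round(1),s['tcp_rot'].round(3))
S=r.grab_frame('side'); c=r.calibration('wrist'); w=r.grab_frame('wrist')
for q in([570.2,171.6,70],s['eef_pos']-[0,0,116]): print('side',proj('side',q).round(1),'wrist',proj('',q,c).round(1))
m=np.zeros((360,800,3),np.uint8); m[:,:390]=cv2.resize(S[240:360,180:310],None,fx=3,fy=3,interpolation=cv2.INTER_CUBIC); m[:,395:]=cv2.resize(w[130:250,190:325],None,fx=3,fy=3,interpolation=cv2.INTER_CUBIC); cv2.imwrite("pics/p4.png",m)
```

```text
[571.4 171.6 211.5] [3.141e+00 1.000e-03 1.700e-02]
side [240.7 301.6] wrist [249.2 183.3]
side [239.7 294.3] wrist [250.6 192.6]
```

View pics/p4.png

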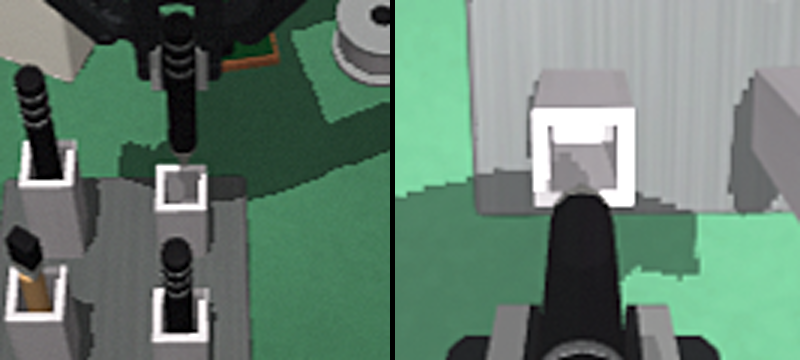

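The tip is within about 1.5 mm of the sleeve centre. Lowering.

Request:
{"name": "jog_arm", "arguments": {
  "deltas": [
    {"gripper":1,"translation":[0.003,0.011,0],"dr":[0,0,0]},
    {"gripper":1,"translation":[0,0,-0.1],"dr":[0,0,0]},
    {"gripper":1,"translation":[0,0,-0.1],"dr":[0,0,0]},
    {"gripper":1,"translation":[0,0,-0.1],"dr":[0,0,0]},
    {"gripper":1,"translation":[0,0,-0.1],"dr":[0,0,0]},
    {"gripper":1,"translation":[0,0,-0.1],"dr":[0,0,0]},
    {"gripper":1,"translation":[0,0,-0.1],"dr":[0,0,0]},
    {"gripper":1,"translation":[0,0,-0.1],"dr":[0,0,0]},
    {"gripper":1,"translation":[0,0,-0.05],"dr":[0,0,0]},
    {"gripper":1,"translation":[0,0,0],"dr":[0,0,0]}
  ]
}}

```text
clock: 21.23
eef_pos: [571.9, 173.9, 135.4]
tcp_rot: [-3.141, 0.001, 0.018]
contact_force: [-0.4, 1.0, -0.6]
opening: 0.158
```

Request:
{"name": "jog_arm", "arguments": {
  "deltas": [
    {"gripper":1,"translation":[0,0,-0.03],"dr":[0,0,0]},
    {"gripper":1,"translation":[0,0,0],"dr":[0,0,0]},
    {"gripper":0.2,"translation":[0,0,0],"dr":[0,0,0]},
    {"gripper":0.2,"translation":[0,0,0],"dr":[0,0,0]},
    {"gripper":0.2,"translation":[0,0,0],"dr":[0,0,0]},
    {"gripper":0.2,"translation":[0,0,0],"dr":[0,0,0]},
    {"gripper":0.2,"translation":[0,0,0.1],"dr":[0,0,0]},
    {"gripper":0.2,"translation":[0,0,0.3],"dr":[0,0,0]},
    {"gripper":0.2,"translation":[0,0,0.35],"dr":[0,0,0]},
    {"gripper":0.2,"translation":[0,0,0.35],"dr":[0,0,0]},
    {"gripper":0.2,"translation":[0,0,0.35],"dr":[0,0,0]},
    {"gripper":0.2,"translation":[0,0,0.35],"dr":[0,0,0]}
  ]
}}

```text
clock: 22.23
eef_pos: [572.4, 174.1, 316.8]
tcp_rot: [-3.141, -0.002, 0.018]
contact_force: [1.6, 0.5, 0.0]
opening: 0.401
```

Request:
{"name": "jog_arm", "arguments": {
  "deltas": [
    {"gripper":0.2,"translation":[-0.3,0,0.1],"dr":[0,0,0]},
    {"gripper":0.2,"translation":[-0.35,0,0],"dr":[0,0,0]},
    {"gripper":0.2,"translation":[-0.35,0,0],"dr":[0,0,0]},
    {"gripper":0.2,"translation":[-0.35,0,0],"dr":[0,0,0]},
    {"gripper":0.2,"translation":[0,0,0],"dr":[0,0,0]},
    {"gripper":0.2,"translation":[0,0,0],"dr":[0,0,0]}
  ]
}}

```text
clock: 22.73
eef_pos: [436.5, 174.2, 325.3]
tcp_rot: [-3.14, -0.003, 0.019]
contact_force: [0.6, 0.1, 0.2]
opening: 0.4
```

Run:
```python
from geo import *
import cv2
s=r.sense(); print(s['clock'],s['eef_pos'].round(1),s['qvel'].round(3))
for n,q in dict(L=[642.2,173.2,189],M=[568.6,243.6,149],R=[570.2,171.6,149]).items(): print(n,proj('side',q).round(1))
S=r.grab_frame('side'); cv2.imwrite("pics/end.png",cv2.resize(S[190:384,130:390],None,fx=3,fy=3,interpolation=cv2.INTER_CUBIC))
```

```text
22.7333 [436.5 174.2 325.3] [-0.013  0.044 -0.052 -0.003 -0.016 -0.006]
L [190.2 264. ]
M [239.1 322.2]
R [239.8 277.6]
```

View pics/end.png

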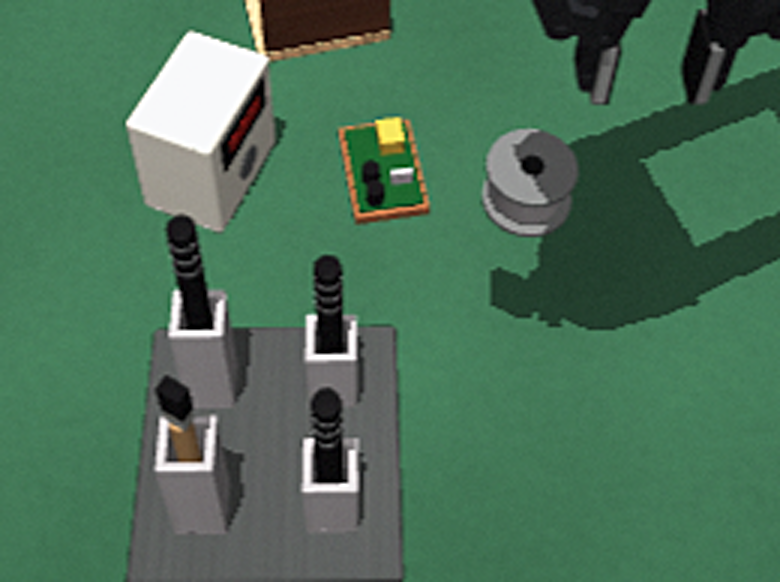

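All three butts are at seated height: L (190,266), M (239,324) and R (239,279), against predicted (190,264), (239,322) and (240,278). The brush and the other bystanders haven't moved, so I'm handing in.

```bash
python3 -c "
from rig import r
print(r.sign_off())"
```

```text
the job is handed in; nothing more can be done
None
```

All three drivers are in the stand and the job is handed in, at about 23 s on the robot's clock. The long driver is in the free tall sleeve. The two short ones are in the two short sleeves.

**Seating:** in the last side picture, the three butt ends are within about 3 pixels of where fully seated drivers should appear. That is a few millimetres of height; I did not measure the depth any closer.

**Forces:** the readings I took stayed below 10 N.

**Bystanders:** the brush, meter, board and spool look unmoved. The arm ended about 135 mm clear of the stand, touching nothing.

**Disagreement:** heights triangulated from the two fixed cameras came out about 5 mm low against the given sizes. I used the given heights, and the later grasps and insertions agreed with them.

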